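Scan the sloping stock label and dock the reader

ROBOT

A 6-joint arm with a two-finger parallel gripper is mounted at the origin on the work surface. World frame = base frame: x ahead of the robot, y to its left, z up, the work surface at z = 0. Lengths are in m, angles in degrees, forces in N, time in s.
With the tool pointing down it reaches from about 0.15 to 0.775 m from the base axis. Payload 6.1 kg.
Tool frame: the origin (TCP) lies between the finger pads; the fingertips stand 22 mm ahead of it and the grasp point (between the pads) lies 3 mm ahead of it; z points along the fingers, y is the line along which they close (so a half turn about z gives the same grasp; the last joint's range is limited). The gripper opens to 85 mm and grips with 20 to 120 N. Pads are 22 mm wide; open, the fingers measure 114 mm over their backs; the gripper's body (76 mm by 85 mm) begins 54 mm behind the grasp point. The pads swing forward as they close: fully open they stand 13 mm farther back than shut.
Start: joints at [70.13, 7.208, -2.269, 80.523, 0, 90], TCP at [0.178, 0.494, 0.253] pointing down, gripper open.
Joint ranges: [-155.77, 155.77], [-54.66, 111.73], [-72.52, 77.12], [-102.08, 115.82], [-83.92, 84.16], [-180, 180]. Speed limits (degrees/s): [136.94, 136.94, 172.46, 180, 180, 180].

INTERFACE

Orientations are given as a 3x3 rotation matrix whose columns are the frame's x, y, z axes.
In Python, from cell import get_state, snapshot, calibration, job_done gives the robot as it stands.
- The arm moves only by the tool carry_out, never from a script. Its argument "targets" is a list of rows, each a list of 3 entries, a list of its own where there are three numbers: the closure, from 0 (fully open) to 1 (shut), then the shift along the tool's x, y, z in m, then the turn, a rotation vector about the tool's x, y, z in rad. In form: [[hand, [tx, ty, tz], [ax, ay, az]], ...]. A call has 1 to 10 rows; each row is the pose to reach, as a shift and turn from the pose commanded when the call began, along the tool's axes at that moment; what a row does not reach only later rows make up. A row lasts 1/12 s, in which the tool goes at most 41.7 mm and 7.16 degrees, less where a joint would pass 70% of its speed; a pose out of reach is approached as far as the arm can. A call with a gripper value outside its range is refused whole. The fingers move at their own pace and stop on an object; the grip force is fixed at half the most. Time passes only in rows, so rows that repeat a pose let the fingers close. It gives the time, the measured TCP pose, the force, the opening and the grip force at its end, in the units of the state.
- get_state(): the state, without advancing time (a new reading comes with each control period).
- snapshot(name): name is "scene" or "top" or "wrist"; returns the picture (420x560x3 uint8, red, green, blue); there is no depth.
- calibration(name): a dict with "fx", "fy", "cx", "cy" (pixels), "origin" and "rotation" of the camera in the world; the wrist camera has in their place "tool_from_camera" (4x4, takes a point from camera to tool coordinates, whose origin is the TCP and whose axes are the flange's). Camera axes: x right, y up, looking along -z (the intrinsics and any distortion apply to the point x, -y, -z); pixel columns grow to the right and rows downward; lengths in m; the calibration is good to about 2 mm. The wrist camera is an equidistant fisheye: a pixel r from the principal point sees the ray r / f radians off the axis. A picture is of the moment at which its call begins: read the wrist's pose just before it. calibration takes no time and is no camera call.
- job_done(): hands the job in; it is judged then, once.
The state is a dict: "clock": time; "qpos": joint angles; "qd": joint speeds; "joint_torque": joint torques, N m; "position": TCP position; "orientation": TCP orientation; "wrist_force": force on the tool from outside, world axes, zero at the start; "torque": the same for the moment, N m; "width": opening from 0.0 (shut) to 1.0 (fully open); "finger_force": force on a finger pad.
Only numpy, scipy, OpenCV 4.12 (cv2) and the standard library are available. Lean on these libraries where they do the work, as an engineer would, in place of code of your own. Each camera call takes 0.05 s, during which the arm holds its last target. There are 200 camera calls.

TASK

Pick up the hand-held code reader, aim its window at the middle of the barcode label on the longer of the two cartons, square to the sloping label, about 7 cm off it and with the long side of the window along the long side of the label, and hold it steady there for two seconds. Then set the reader down gently on its window end, upright in the middle of the charging plate, and let go. Do not touch the cartons, and leave the tin, the thread cone and the hammer where they are.

Things in the scene. Friction and masses are not known exactly. Their poses are not given: they have to be found in the camera images.
- scanner: code reader, 145 mm tall, about 0.25 kg, standing on its window. Hood 56 (x) by 78 mm (y) to 28 mm height, 46 x 62 to 45 mm; grip 34 (x) by 46 mm (y) from 45 to 139 mm; cap 28 x 40 mm on top. Origin: centre of the window; z up along the grip; it looks along -z; window's long side along y. Grip it across x at 110 to 120 mm height. A half turn changes nothing.
- scan_spot (a point): point in the reader's line of sight, 70 mm beyond the centre of the window (at 0, 0, -70 mm in the reader's frame): where the reader is aimed; it should coincide with the label's centre. Inside the bench while the reader stands.
- long_carton: the longer carton, plain brown, 200 mm long (y) by 120 mm (up the slope) by 45 mm thick, fixed on a plywood rest so that its face slopes up away from its front at 0.6 rad (34 degrees) to the level; the rest is 150 mm deep, highest edge about 120 mm. Origin: centre of the rest's underside on the bench; front is -x.
- long_carton_label: barcode label on the sloping face of the longer carton, white with black bars, 85 mm (y, its long side) by 50 mm (x). Origin at its centre, 86 mm above the bench; x points up the slope, z points square out of the face, towards the front and up, 0.6 rad from vertical.
- short_carton: the shorter carton, 120 mm long (y), otherwise the same, with the same label and rest; not to be scanned or touched. The two cartons may change places.
- charging_plate: charging plate, low grey plastic slab with a black rubber top, 120 mm (x) by 140 mm (y), 12 mm high, fixed to the bench; a stub of a plug at the middle of its +x edge. Origin: centre of its underside.
- glue_tin: metal glue tin, 72 mm across, 85 mm high, standing loose; leave alone. Origin: centre of its underside.
- thread_cone: cone of grey thread, 76 mm across the foot, 122 mm high, standing loose; leave alone. Origin: centre of its underside.
- mallet: hammer with wooden handle, 240 mm long, lying loose along its own x; leave alone.
Mind the look-alikes: they are no part of the job. Of the things that look like the charging_plate, take the one that is nearest to the robot's base at the start. What is shaped like the scanner but purple is not meant.

How it is judged (in metres and radians):
On the way:
1. the reader is held steady for 1.5 s, aimed square at the middle of the longer carton's label, its window 40 to 100 mm off it and lined up with it (x of scan_spot in the frame of long_carton_label between -0.016 and 0.016 m and y of scan_spot in the frame of long_carton_label between -0.02 and 0.02 m and z of scan_spot in the frame of long_carton_label between -0.03 and 0.03 m and angle between the z axis of scanner and the z axis of long_carton_label, either way round below 0.21 rad and angle between the y axis of scanner and the y axis of long_carton_label, either way round below 0.26 rad and linear speed of scanner below 0.03 m/s and angular speed of scanner below 0.2 rad/s), for 1.5 s.
At the end, for the whole second after the job is handed in: the reader stands upright (within 0.1 rad) on its window end on the charging plate, its centre within 33 mm of the plate's centre, released and at rest; the cartons were not touched and the bystanders are where they were (horizontal distance between scanner and charging_plate below 0.033 m and z of scanner in the frame of charging_plate between 0.008 and 0.016 m and angle between scanner's own z axis and vertical below 0.1 rad and linear speed of scanner below 0.02 m/s and angular speed of scanner below 0.1 rad/s and contact force between scanner and the fingers below 0.1 N).
It fails at once if a carton or its rest is touched (more than 2 N) (contact force between any of long_carton, short_carton and anything else above 2 N).
It fails at once if the reader is let fall (faster than 0.5 m/s with no finger on it) (linear speed of scanner above 0.5 m/s and contact force between scanner and the fingers below 0.1 N).
It fails at once if the glue tin is moved more than 20 mm (distance of glue_tin from where it was at the start of the episode above 0.02 m).
It fails at once if the thread cone is moved more than 20 mm (distance of thread_cone from where it was at the start of the episode above 0.02 m).
It fails at once if the hammer is moved more than 20 mm (distance of mallet from where it was at the start of the episode above 0.02 m).
It also fails if it takes over 48 s, if anything falls off the work surface, if the arm or the gripper's body presses on something with over 40 N, if the wrist force passes 120 N, or if a joint passes its speed limit or range.

## Working session

There is one attempt and no reset: what is moved stays moved. The work goes in short steps, Python scripts to look and compute and a tool call to move; the robot and the scene stay as the last step left them, time stands still between calls to the robot, and variables do not carry over. Pictures are saved under pics/ and viewed, at most 10 in all, crops included, and the job is handed in when it is done.

Besides the shell and the picture viewer there is one more tool, called after "Call:" in YAML: its name, and indented under it one key for each argument. carry_out: Moves the arm, as the interface text tells. Its arguments: {"type":"object","properties":{"targets":{"type":"array","items":{"type":"array"}}},"required":["targets"]}

```bash
mkdir -p pics
python3 - <<'E'
from cell import *
import cv2
for n in("scene","top"):
    cv2.imwrite(f"pics/{n}0.png",snapshot(n)[:,:,::-1]); print(n,calibration(n))
print(calibration("wrist")); s=get_state(); print(s)
E
```

```text
scene {'fx': 394.88227742719573, 'fy': 394.88227742719573, 'cx': 278.35194034149237, 'cy': 208.66593600573663, 'origin': array([1.12050564, 0.12972054, 1.07577766]), 'rotation': array([[-3.10397947e-01, -8.10587875e-01,  4.96588776e-01],
       [ 9.50606636e-01, -2.64882631e-01,  1.61815377e-01],
       [ 3.72159047e-04,  5.22287746e-01,  8.52769237e-01]])}
top {'fx': 404.85451864759256, 'fy': 404.85451864759256, 'cx': 284.8763686454237, 'cy': 214.81146392574732, 'origin': array([ 0.35459482, -0.05856666,  1.30443245]), 'rotation': array([[ 0.01424819,  0.98942505, -0.14434355],
       [-0.99985924,  0.01281931, -0.01082444],
       [-0.00885959,  0.14447746,  0.98946843]])}
{'fx': 325.19226210127806, 'fy': 325.19226210127806, 'cx': 278.02300444838625, 'cy': 207.91856644571328, 'tool_from_camera': array([[ 1.52839854e-05,  9.65808542e-01,  2.59256359e-01,
         6.55386684e-02],
       [ 9.99999983e-01,  3.24406788e-05, -1.79804538e-04,
        -4.49126558e-05],
       [-1.82067211e-04,  2.59256357e-01, -9.65808526e-01,
        -1.21170040e-01],
       [ 0.00000000e+00,  0.00000000e+00,  0.00000000e+00,
         1.00000000e+00]])}
{'clock': 0.1, 'qpos': array([ 7.01294647e+01,  7.23812477e+00, -2.32297369e+00,  8.05214831e+01,
       -9.57090446e-04,  9.00008972e+01]), 'qd': array([ 0.013595  , -0.09784175,  0.0613904 ,  0.04650852, -0.04047745,
        0.07597984]), 'joint_torque': array([-2.60009430e-03, -4.36907816e+01,  3.53602231e+01,  1.37847688e-02,
       -9.13036934e-05,  1.56446568e-06]), 'position': array([0.17833512, 0.49342459, 0.25258463]), 'orientation': array([[-9.40457731e-01,  3.39910329e-01, -4.74188679e-04],
       [ 3.39910660e-01,  9.40456746e-01, -1.36118509e-03],
       [-1.67269312e-05, -1.44131883e-03, -9.99998961e-01]]), 'wrist_force': array([-0.22830767, -0.36244057, -0.29233278]), 'torque': array([-0.03444914, -0.04647683,  0.04697139]), 'finger_force': 0.0, 'width': 0.9994862798619364}
```

View pics/scene0.png

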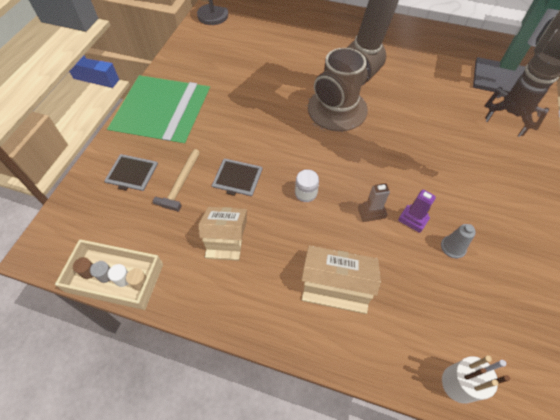

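View pics/top0.png

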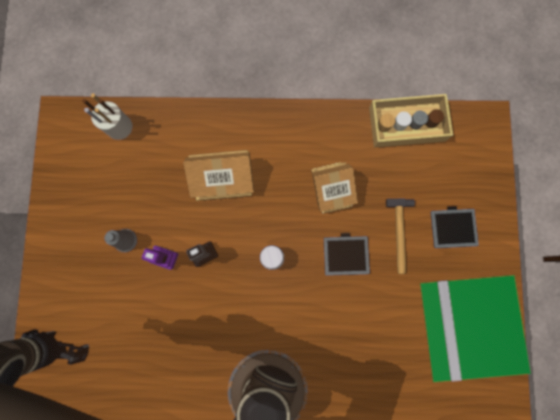

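```bash
cat > h.py <<'E'
from cell import *
import numpy as np, cv2
def ray(n,uv,T=None):
    c=calibration(n); u,v=(np.asarray(uv,float).T-np.array([[c['cx']],[c['cy']]])) if np.ndim(uv)>1 else np.asarray(uv,float)-[c['cx'],c['cy']]
    if n=='wrist':
        r=np.hypot(u,v)+1e-9; t=r/c['fx']
        d=np.stack([np.sin(t)*u/r,-np.sin(t)*v/r,-np.cos(t)],-1)
        M=T@c['tool_from_camera']; return M[:3,3],d@M[:3,:3].T
    d=np.stack([u/c['fx'],-v/c['fy'],-np.ones_like(u)],-1)
    return c['origin'],d@c['rotation'].T
def onplane(n,uv,z,T=None):
    o,d=ray(n,uv,T); return o+d*((z-o[2])/d[...,2])[...,None]
def tcp():
    s=get_state(); T=np.eye(4); T[:3,:3]=s['orientation']; T[:3,3]=s['position']; return T
def rect(mask,off=(0,0)):
    cs=cv2.findContours(mask.astype(np.uint8),cv2.RETR_EXTERNAL,cv2.CHAIN_APPROX_NONE)[0]
    c=max(cs,key=cv2.contourArea); return cv2.boxPoints(cv2.minAreaRect(c))+np.array(off),cv2.contourArea(c)
def desc(P):
    P=P[:,:2]; e=[P[1]-P[0],P[2]-P[1]]; L=[np.linalg.norm(x) for x in e]; l=e[int(L[1]>L[0])]
    return 'c',P.mean(0).round(4),'sides',np.round(sorted(L),4),'longdir deg',round(np.degrees(np.arctan2(l[1],l[0]))%180,1)
E
python3 - <<'E'
from h import *
I=cv2.imread('pics/top0.png').astype(int)
def win(x0,y0,x1,y1): return I[y0:y1,x0:x1],(x0,y0)
k=np.ones((5,5),np.uint8)
for nm,w,z,f in [('longlabel',(190,158,250,195),.086,lambda a:cv2.morphologyEx((a.min(2)>120).astype(np.uint8),cv2.MORPH_CLOSE,k)),
 ('shortlabel',(318,170,356,205),.086,lambda a:cv2.morphologyEx((a.min(2)>120).astype(np.uint8),cv2.MORPH_CLOSE,k)),
 ('plate',(315,225,380,280),.012,lambda a:(a[:,:,2]-a[:,:,0]<25)),
 ('plate2',(425,200,485,255),.012,lambda a:(a[:,:,2]-a[:,:,0]<25)),
 ('scanner',(182,235,222,272),.02,lambda a:a.max(2)<60),
 ('tin',(255,240,290,275),.085,lambda a:a.min(2)>110),('cone',(100,222,140,255),.03,lambda a:(a[:,:,2]-a[:,:,0]<15)),
 ('hammer',(383,195,418,280),.0,lambda a:a.max(2)<85)]:
    a,o=win(*w); b,A=rect(f(a),o); print(nm,A,*desc(onplane('top',b,z)))
print(onplane('scene',[[497,75],[375,215],[420,220],[380,190]],0.), onplane('top',[[160,258]],0.))
c=cv2.imread('pics/top0.png')[140:290,90:390]; cv2.imwrite('pics/c1.png',cv2.resize(c,(800,400),interpolation=2))
c=cv2.imread('pics/scene0.png')[160:300,290:480]; cv2.imwrite('pics/c2.png',cv2.resize(c,(800,590),interpolation=2))
E
```

```text
longlabel 420.0 c [0.6476 0.1615] sides [0.052  0.0888] longdir deg 95.2
shortlabel 407.0 c [ 0.6118 -0.2012] sides [0.0491 0.0906] longdir deg 105.0
plate 1555.0 c [ 0.4208 -0.2414] sides [0.1264 0.1405] longdir deg 93.1
plate2 1538.0 c [ 0.5127 -0.5863] sides [0.1273 0.1439] longdir deg 94.2
scanner 206.5 c [0.4123 0.2116] sides [0.0507 0.0751] longdir deg 119.7
tin 400.0 c [ 0.4057 -0.0054] sides [0.0663 0.0687] longdir deg 1.3
cone 421.0 c [0.4518 0.4742] sides [0.0603 0.0924] longdir deg 90.8
hammer 157.5 c [ 0.5895 -0.4192] sides [0.0252 0.0919] longdir deg 93.4
[[-0.38042286  0.56730619  0.        ]
 [ 0.42141169  0.22354315  0.        ]
 [ 0.39557368  0.36130954  0.        ]
 [ 0.32170608  0.22114091  0.        ]] [[0.39937131 0.35517282 0.        ]]
```

View pics/c1.png

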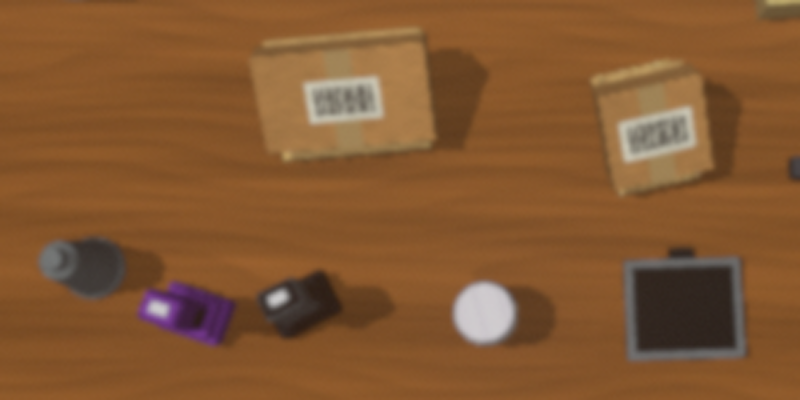

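View pics/c2.png

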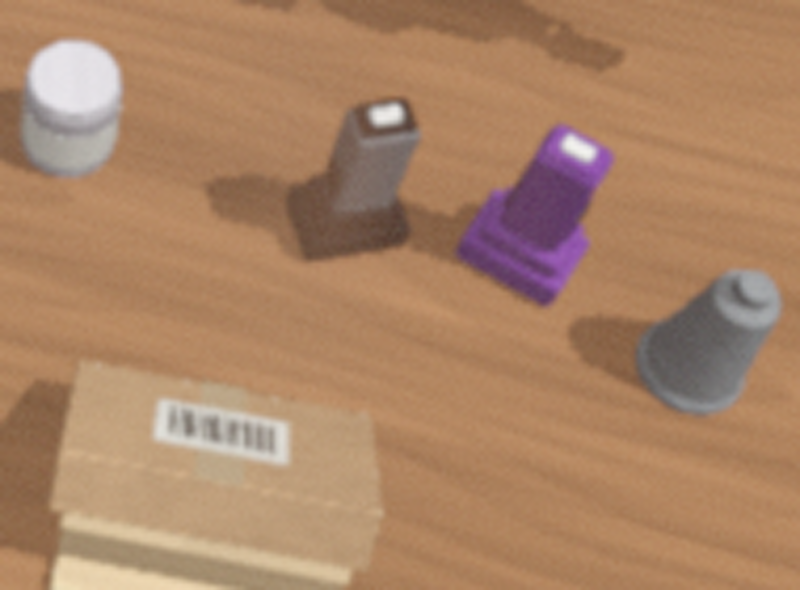

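```bash
cat >> h.py <<'E'
from scipy.spatial.transform import Rotation as R
def go(p,Rm=None,T=None):
    T=tcp() if T is None else T; A=T[:3,:3]; Rm=A if Rm is None else Rm
    return 'shift',(A.T@(np.array(p)-T[:3,3])).round(4),'rot',R.from_matrix(A.T@Rm).as_rotvec().round(4)
def frame(tx,tz):
    tx=np.array(tx,float);tz=np.array(tz,float);tz/=np.linalg.norm(tz);tx-=tx@tz*tz;tx/=np.linalg.norm(tx);return np.stack([tx,np.cross(tz,tx),tz],1)
E
python3 - <<'E'
from h import *
print(onplane('top',[194.25,251.75],.145),onplane('scene',[381.9,186.8],.145))
# two-view triangulation
o1,d1=ray('top',[194.25,251.75]);o2,d2=ray('scene',[381.9,186.8])
t=np.linalg.lstsq(np.stack([d1,-d2],1),o2-o1,rcond=None)[0];print(o1+t[0]*d1,o2+t[1]*d2)
a=np.radians(118);p=(onplane('top',[194.25,251.75],.145)+onplane('scene',[381.9,186.8],.145))/2
print(go([p[0],p[1],.25],frame([np.cos(a),np.sin(a),0],[0,0,-1])))
E
```

```text
[0.41354731 0.21194849 0.145     ] [0.41671095 0.21196804 0.145     ]
[0.4137355  0.212812   0.14129897] [0.41382654 0.21230512 0.14118533]
('shift', array([-0.3184, -0.1842,  0.0029]), 'rot', array([-1.400e-03,  5.000e-04,  7.353e-01]))
```

Call:
carry_out:
  targets:
    - [0,[-0.035,-0.02,0],[0,0,0.08]]
    - [0,[-0.07,-0.04,0],[0,0,0.16]]
    - [0,[-0.105,-0.061,0],[0,0,0.24]]
    - [0,[-0.14,-0.081,0],[0,0,0.32]]
    - [0,[-0.175,-0.101,0],[0,0,0.4]]
    - [0,[-0.21,-0.121,0],[0,0,0.48]]
    - [0,[-0.245,-0.142,0],[0,0,0.56]]
    - [0,[-0.28,-0.162,0],[0,0,0.64]]
    - [0,[-0.318,-0.184,0],[0,0,0.735]]
    - [0,[-0.318,-0.184,0],[0,0,0.735]]

```text
clock: 0.93
position: [0.4181, 0.2079, 0.2528]
orientation: [[-0.46, 0.888, 0.001], [0.888, 0.46, -0.002], [-0.002, -0.0, -1.0]]
wrist_force: [-0.2, 0.1, -0.4]
width: 1.003
finger_force: 0.0
```

Call:
carry_out:
  targets:
    - [0,[0,0,0],[0,0,0]]
    - [0,[0,0,0],[0,0,0]]
    - [0,[0,0,0],[0,0,0]]

```text
clock: 1.18
position: [0.4143, 0.2133, 0.2531]
orientation: [[-0.471, 0.882, -0.001], [0.882, 0.471, -0.0], [0.0, -0.001, -1.0]]
wrist_force: [0.7, 0.4, -0.2]
width: 1.002
finger_force: 0.0
```

Run:
```python
from h import *
T=tcp(); np.save('T1.npy',T); print(T.round(4)); cv2.imwrite('pics/w1.png',snapshot('wrist')[:,:,::-1])
```

```text
[[-4.712e-01  8.820e-01 -7.000e-04  4.143e-01]
 [ 8.820e-01  4.712e-01 -0.000e+00  2.133e-01]
 [ 3.000e-04 -6.000e-04 -1.000e+00  2.531e-01]
 [ 0.000e+00  0.000e+00  0.000e+00  1.000e+00]]
```

View pics/w1.png

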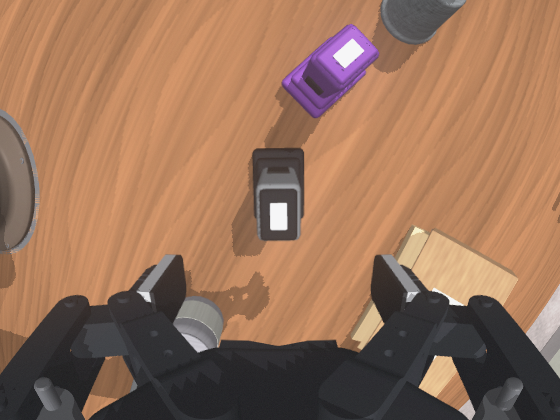

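Run:
```python
from h import *
T=np.load('T1.npy'); p=onplane('wrist',[279,216],.145,T); print(p, onplane('wrist',[[260,238],[298,238],[253,149],[304,149]],.139,T).round(4), onplane('wrist',[[253,149],[304,149]],.028,T).round(4))
print(go([p[0],p[1],.117],T=T))
```

```text
[0.41583193 0.21165756 0.145     ] [[0.4121 0.1876 0.139 ]
 [0.438  0.2014 0.139 ]
 [0.3763 0.2457 0.139 ]
 [0.4088 0.2631 0.139 ]] [[0.3729 0.2338 0.028 ]
 [0.4208 0.2594 0.028 ]]
('shift', array([-0.0022,  0.0007,  0.1361]), 'rot', array([0., 0., 0.]))
```

Call:
carry_out:
  targets:
    - [0,[-0.002,0.001,0.03],[0,0,0]]
    - [0,[-0.002,0.001,0.06],[0,0,0]]
    - [0,[-0.002,0.001,0.09],[0,0,0]]
    - [0,[-0.002,0.001,0.115],[0,0,0]]
    - [0,[-0.002,0.001,0.135],[0,0,0]]
    - [0,[-0.002,0.001,0.135],[0,0,0]]
    - [0,[-0.002,0.001,0.135],[0,0,0]]
    - [0,[-0.002,0.001,0.135],[0,0,0]]

```text
clock: 1.9
position: [0.417, 0.2123, 0.1196]
orientation: [[-0.471, 0.882, 0.001], [0.882, 0.471, 0.001], [0.0, 0.001, -1.0]]
wrist_force: [-0.0, 0.3, 0.6]
width: 1.0
finger_force: 0.0
```

Call:
carry_out:
  targets:
    - [0.4,[0,0,0],[0,0,0]]
    - [0.7,[0,0,0],[0,0,0]]
    - [1,[0,0,0],[0,0,0]]
    - [1,[0,0,0],[0,0,0]]
    - [1,[0,0,0],[0,0,0]]
    - [1,[0,0,0],[0,0,0]]
    - [1,[0,0,0],[0,0,0]]
    - [1,[0,0,0],[0,0,0]]
    - [1,[0,0,0],[0,0,0]]
    - [1,[0,0,0],[0,0,0]]

```text
clock: 2.73
position: [0.4168, 0.2113, 0.119]
orientation: [[-0.47, 0.883, 0.0], [0.883, 0.47, 0.0], [0.0, 0.001, -1.0]]
wrist_force: [-2.9, -0.8, 6.3]
width: 0.389
finger_force: 59.5
```

Call:
carry_out:
  targets:
    - [1,[0,0,-0.01],[0,0,0]]
    - [1,[0,0,-0.03],[0,0,0]]
    - [1,[0,0,-0.06],[0,0,0]]
    - [1,[0,0,-0.09],[0,0,0]]
    - [1,[0,0,-0.12],[0,0,0]]
    - [1,[0,0,-0.145],[0,0,0]]
    - [1,[0,0,-0.165],[0,0,0]]
    - [1,[0,0,-0.18],[0,0,0]]
    - [1,[0,0,-0.18],[0,0,0]]
    - [1,[0,0,-0.18],[0,0,0]]

```text
clock: 3.57
position: [0.4171, 0.2114, 0.2987]
orientation: [[-0.47, 0.883, 0.001], [0.883, 0.47, 0.001], [-0.0, 0.001, -1.0]]
wrist_force: [-0.2, -0.0, -3.0]
width: 0.393
finger_force: 60.4
```

Run:
```python
from h import *
T=tcp(); np.save('T2.npy',T); s=get_state(); print(T.round(4),s['width'],s['finger_force'],s['wrist_force'],s['qpos'])
lc=np.array([.6476,.1615,.086]);
# wrist picture for the label
cv2.imwrite('pics/w2.png',snapshot('wrist')[:,:,::-1])
a=np.radians(95.2);y=np.array([np.cos(a),np.sin(a),0]);h=np.array([y[1],-y[0],0]);n=-np.sin(.6)*h+np.cos(.6)*np.array([0,0,1])
F=frame(y,-n)
for d in (.07+.115-.003,): print(lc+n*d, go(lc+n*d,F,T),n)
```

```text
[[-4.696e-01  8.829e-01  1.100e-03  4.171e-01]
 [ 8.829e-01  4.696e-01  5.000e-04  2.114e-01]
 [-1.000e-04  1.200e-03 -1.000e+00  2.987e-01]
 [ 0.000e+00  0.000e+00  0.000e+00  1.000e+00]] 0.3925097807697583 60.37661075592041 [-0.2357617  -0.02200696 -3.02165348] [ 2.68772591e+01  1.18459180e+00 -3.12144620e+00  8.56258996e+01
 -2.00389898e-03  8.88675021e+01]
[0.54525801 0.15218615 0.23621108] ('shift', array([-0.1125,  0.0853,  0.0626]), 'rot', array([-0.5908, -0.1196,  0.386 ])) [-0.56231863 -0.051175    0.82533561]
```

View pics/w2.png

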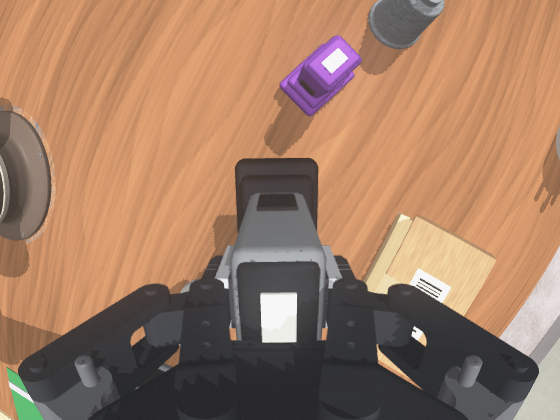

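Run:
```python
from h import *
s=[190/800,140/590]
c=lambda x,y:[290+x*s[0],160+y*s[1]]
P=onplane('scene',[c(222,432)],.086);print(P)
q=onplane('scene',[c(154,421),c(290,444)],.086);d=q[0]-q[1];print(q,np.linalg.norm(d),np.degrees(np.arctan2(d[1],d[0])))
b=lambda x,y:[90+x*.375,140+y*.375]
q=onplane('top',[b(307,104),b(381,95)],.086);d=q[0]-q[1];print(q,np.linalg.norm(d),np.degrees(np.arctan2(d[1],d[0])),onplane('top',b(344,99.5),.086))
# carton front lower edge (rest)
q=onplane('top',[b(285,157),b(434,148)],.01);d=q[0]-q[1];print(np.degrees(np.arctan2(d[1],d[0])))
```

```text
[[0.65271637 0.16107461 0.086     ]]
[[0.65885869 0.1175042  0.086     ]
 [0.6472996  0.20446663 0.086     ]] 0.08772728628474 -82.42859753394133
[[0.64085754 0.20252841 0.086     ]
 [0.65256869 0.11712006 0.086     ]] 0.08620752670754431 97.80768240564295 [0.64671132 0.15983732 0.086     ]
94.23520687753484
```

Run:
```python
from h import *
lc=np.array([.649,.161,.086]);T=np.load('T2.npy')
a=np.radians(96);y=np.array([np.cos(a),np.sin(a),0]);h=np.array([y[1],-y[0],0]);n=-np.sin(.6)*h+np.cos(.6)*np.array([0,0,1])
F=frame(y,-n);np.savez('lab.npz',lc=lc,n=n,F=F)
for d in (.23,.181): print(lc+n*d, go(lc+n*d,F,T))
```

```text
[0.51984366 0.14742512 0.27582719] ('shift', array([-0.1047,  0.0607,  0.0229]), 'rot', array([-0.5913, -0.1154,  0.3724]))
[0.54735958 0.15031716 0.23538575] ('shift', array([-0.1151,  0.0863,  0.0634]), 'rot', array([-0.5913, -0.1154,  0.3724]))
```

Call:
carry_out:
  targets:
    - [1,[-0.01,0.006,0.002],[-0.059,-0.012,0.037]]
    - [1,[-0.022,0.013,0.005],[-0.125,-0.024,0.078]]
    - [1,[-0.036,0.021,0.008],[-0.205,-0.04,0.129]]
    - [1,[-0.052,0.03,0.011],[-0.295,-0.057,0.186]]
    - [1,[-0.068,0.04,0.015],[-0.385,-0.075,0.243]]
    - [1,[-0.084,0.049,0.018],[-0.475,-0.092,0.299]]
    - [1,[-0.096,0.056,0.021],[-0.54,-0.106,0.341]]
    - [1,[-0.105,0.061,0.023],[-0.591,-0.115,0.372]]
    - [1,[-0.105,0.061,0.023],[-0.591,-0.115,0.372]]
    - [1,[-0.105,0.061,0.023],[-0.591,-0.115,0.372]]

```text
clock: 4.45
position: [0.5182, 0.1467, 0.2727]
orientation: [[-0.106, 0.824, 0.556], [0.994, 0.088, 0.058], [-0.001, 0.559, -0.829]]
wrist_force: [-0.4, 0.8, -1.5]
width: 0.392
finger_force: 61.1
```

Run:
```python
from h import *
L=np.load('lab.npz');T=tcp();print(T.round(4),go(L['lc']+L['n']*.181,L['F'],T),get_state()['qpos'])
np.save('T3.npy',T);cv2.imwrite('pics/w3.png',snapshot('wrist')[:,:,::-1])
c=calibration('wrist');M=np.linalg.inv(T@c['tool_from_camera']);v=M[:3,:3]@L['lc']+M[:3,3]
t=np.arccos(-v[2]/np.linalg.norm(v));r=np.hypot(v[0],v[1]);print(c['cx']+c['fx']*t*v[0]/r,c['cy']-c['fx']*t*v[1]/r)
```

```text
[[-0.1057  0.8243  0.5562  0.5182]
 [ 0.9944  0.0883  0.0582  0.1467]
 [-0.0012  0.5592 -0.829   0.2727]
 [ 0.      0.      0.      1.    ]] ('shift', array([0.0006, 0.0035, 0.0474]), 'rot', array([-0.0066,  0.0003,  0.0016])) [ 19.65762501 -16.36884159 -30.12376185  43.00549754  -7.60394311
 101.29646715]
282.02634841713893 182.343946393867
```

View pics/w3.png

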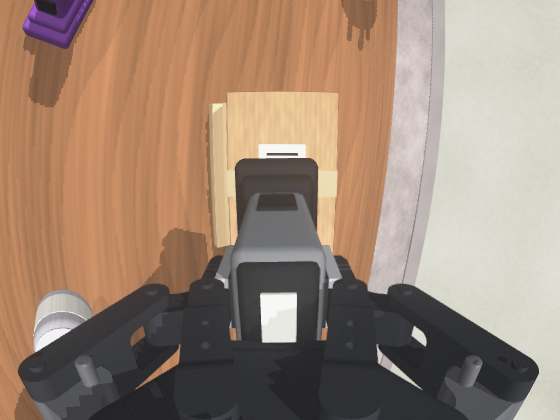

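Call:
carry_out:
  targets:
    - [1,[0,0,0.008],[0,0,0]]
    - [1,[0,0,0.018],[0,0,0]]
    - [1,[0,0,0.028],[0,0,0]]
    - [1,[0,0,0.038],[0,0,0]]
    - [1,[0,0,0.045],[0,0,0]]
    - [1,[0,0,0.048],[0,0,0]]
    - [1,[0,0,0.048],[0,0,0]]
    - [1,[0,0,0.048],[0,0,0]]
    - [1,[0,0,0.048],[0,0,0]]
    - [1,[0,0,0.048],[0,0,0]]

```text
clock: 5.33
position: [0.547, 0.1501, 0.2364]
orientation: [[-0.105, 0.821, 0.561], [0.994, 0.087, 0.059], [-0.0, 0.564, -0.826]]
wrist_force: [-0.7, -0.1, -2.6]
width: 0.391
finger_force: 61.3
```

Run:
```python
from h import *
L=np.load('lab.npz');T=tcp();print(go(L['lc']+L['n']*.181,L['F'],T))
```

```text
('shift', array([ 0.0001, -0.0002,  0.0011]), 'rot', array([-0.0005, -0.0003,  0.0005]))
```

Very close; hold for 2.5 s.

Call:
carry_out:
  targets:
    - [1,[0,0,0],[0,0,0]]
    - [1,[0,0,0],[0,0,0]]
    - [1,[0,0,0],[0,0,0]]
    - [1,[0,0,0],[0,0,0]]
    - [1,[0,0,0],[0,0,0]]
    - [1,[0,0,0],[0,0,0]]
    - [1,[0,0,0],[0,0,0]]
    - [1,[0,0,0],[0,0,0]]
    - [1,[0,0,0],[0,0,0]]
    - [1,[0,0,0],[0,0,0]]

```text
clock: 6.17
position: [0.5468, 0.1501, 0.2356]
orientation: [[-0.105, 0.822, 0.56], [0.994, 0.087, 0.059], [-0.0, 0.563, -0.826]]
wrist_force: [0.4, 1.1, -1.6]
width: 0.394
finger_force: 61.3
```

Call:
carry_out:
  targets:
    - [1,[0,0,0],[0,0,0]]
    - [1,[0,0,0],[0,0,0]]
    - [1,[0,0,0],[0,0,0]]
    - [1,[0,0,0],[0,0,0]]
    - [1,[0,0,0],[0,0,0]]
    - [1,[0,0,0],[0,0,0]]
    - [1,[0,0,0],[0,0,0]]
    - [1,[0,0,0],[0,0,0]]
    - [1,[0,0,0],[0,0,0]]
    - [1,[0,0,0],[0,0,0]]

```text
clock: 7.0
position: [0.5469, 0.1501, 0.2357]
orientation: [[-0.105, 0.822, 0.56], [0.994, 0.087, 0.059], [-0.0, 0.563, -0.826]]
wrist_force: [-0.3, 0.1, -2.8]
width: 0.388
finger_force: 61.3
```

Call:
carry_out:
  targets:
    - [1,[0,0,0],[0,0,0]]
    - [1,[0,0,0],[0,0,0]]
    - [1,[0,0,0],[0,0,0]]
    - [1,[0,0,0],[0,0,0]]
    - [1,[0,0,0],[0,0,0]]
    - [1,[0,0,0],[0,0,0]]
    - [1,[0,0,0],[0,0,0]]
    - [1,[0,0,0],[0,0,0]]
    - [1,[0,0,0],[0,0,0]]
    - [1,[0,0,0],[0,0,0]]

```text
clock: 7.83
position: [0.5469, 0.1501, 0.2356]
orientation: [[-0.105, 0.822, 0.56], [0.994, 0.087, 0.059], [-0.0, 0.563, -0.826]]
wrist_force: [0.2, 0.6, -2.9]
width: 0.391
finger_force: 61.3
```

Run:
```python
from h import *
T=tcp();np.save('T4.npy',T)
# plate centre by two views
for n,w in (('top',(315,225,380,280)),('scene',(205,150,270,205))):
    I=snapshot(n)[:,:,::-1].astype(int)
    x0,y0,x1,y1=w;a=I[y0:y1,x0:x1];m=(a[:,:,2]-a[:,:,0]<25).astype(np.uint8)
    m=cv2.morphologyEx(m,cv2.MORPH_OPEN,np.ones((11,11)))
    b,A=rect(m,(x0,y0))
    cs=max(cv2.findContours(m,0,1)[0],key=cv2.contourArea)
    q=cv2.approxPolyDP(cs,4,True)[:,0]+[x0,y0];print(n,A,*desc(onplane(n,b,.012)),onplane(n,q,.012).round(3).tolist())
L=np.load('lab.npz')
print('retreat',go(L['lc']+L['n']*.27,L['F'],T))
F=frame([np.cos(np.radians(93)),np.sin(np.radians(93)),0],[0,0,-1])
print(go([.4208,-.2414,.30],F,T))
```

```text
top 1532.0 c [ 0.4155 -0.2419] sides [0.117  0.1373] longdir deg 90.8 [[0.47, -0.174, 0.012], [0.356, -0.177, 0.012], [0.364, -0.309, 0.012], [0.475, -0.305, 0.012]]
scene 993.5 c [ 0.4248 -0.2416] sides [0.1228 0.1313] longdir deg 19.9 [[0.378, -0.311, 0.012], [0.482, -0.282, 0.012], [0.471, -0.172, 0.012], [0.365, -0.214, 0.012]]
retreat ('shift', array([ 0.0002,  0.0001, -0.0885]), 'rot', array([-0.0015, -0.0001,  0.0006]))
('shift', array([-0.3761, -0.1014, -0.1469]), 'rot', array([ 0.5984, -0.0156,  0.0514]))
```

Call:
carry_out:
  targets:
    - [1,[0,0,-0.01],[0,0,0]]
    - [1,[0,0,-0.03],[0,0,0]]
    - [1,[0,0,-0.055],[0,0,0]]
    - [1,[0,0,-0.078],[0,0,0]]
    - [1,[0,0,-0.09],[0,0,0]]
    - [1,[0,0,-0.09],[0,0,0]]

```text
clock: 8.43
position: [0.4963, 0.145, 0.3146]
orientation: [[-0.106, 0.818, 0.565], [0.994, 0.086, 0.061], [0.001, 0.568, -0.823]]
wrist_force: [1.0, 1.1, -2.7]
width: 0.393
finger_force: 61.4
```

Call:
carry_out:
  targets:
    - [1,[-0.01,-0.003,-0.002],[0.04,0,0.003]]
    - [1,[-0.03,-0.008,-0.005],[0.12,0,0.01]]
    - [1,[-0.06,-0.016,-0.009],[0.21,0,0.018]]
    - [1,[-0.095,-0.026,-0.015],[0.3,-0.008,0.025]]
    - [1,[-0.13,-0.035,-0.02],[0.39,-0.01,0.033]]
    - [1,[-0.165,-0.045,-0.025],[0.47,-0.012,0.04]]
    - [1,[-0.2,-0.054,-0.031],[0.55,-0.015,0.047]]
    - [1,[-0.235,-0.064,-0.036],[0.598,-0.016,0.051]]
    - [1,[-0.26,-0.07,-0.039],[0.598,-0.016,0.051]]
    - [1,[-0.27,-0.073,-0.041],[0.598,-0.016,0.051]]

```text
clock: 9.27
position: [0.4424, -0.1357, 0.3013]
orientation: [[-0.049, 0.999, -0.002], [0.999, 0.049, -0.001], [-0.001, -0.002, -1.0]]
wrist_force: [-0.0, 0.3, -2.3]
width: 0.39
finger_force: 61.1
```

Run:
```python
from h import *
T=tcp();print(T.round(4),get_state()['width'])
F=frame([np.cos(np.radians(93)),np.sin(np.radians(93)),0],[0,0,-1])
print(go([.418,-.2415,.25],F,T))
```

```text
[[-0.0494  0.9988 -0.0017  0.4424]
 [ 0.9988  0.0494 -0.0011 -0.1357]
 [-0.001  -0.0017 -1.      0.3013]
 [ 0.      0.      0.      1.    ]] 0.3895942317526848
('shift', array([-0.1044, -0.0295,  0.0515]), 'rot', array([-0.0017,  0.001 , -0.0029]))
```

Call:
carry_out:
  targets:
    - [1,[-0.015,-0.004,0.005],[0,0,0]]
    - [1,[-0.04,-0.012,0.015],[0,0,0]]
    - [1,[-0.065,-0.019,0.028],[0,0,0]]
    - [1,[-0.09,-0.026,0.04],[0,0,0]]
    - [1,[-0.104,-0.03,0.05],[0,0,0]]
    - [1,[-0.104,-0.03,0.05],[0,0,0]]
    - [1,[-0.104,-0.03,0.05],[0,0,0]]
    - [1,[-0.104,-0.03,0.05],[0,0,0]]
    - [1,[-0.104,-0.03,0.05],[0,0,0]]

```text
clock: 10.02
position: [0.418, -0.2372, 0.2536]
orientation: [[-0.054, 0.999, 0.002], [0.999, 0.054, -0.001], [-0.001, 0.002, -1.0]]
wrist_force: [0.4, -0.3, -2.0]
width: 0.389
finger_force: 61.1
```

Run:
```python
from h import *
T=tcp();np.save('T5.npy',T);print(T.round(4));cv2.imwrite('pics/w5.png',snapshot('wrist')[:,:,::-1])
```

```text
[[-5.390e-02  9.985e-01  1.700e-03  4.180e-01]
 [ 9.985e-01  5.390e-02 -8.000e-04 -2.372e-01]
 [-9.000e-04  1.600e-03 -1.000e+00  2.536e-01]
 [ 0.000e+00  0.000e+00  0.000e+00  1.000e+00]]
```

View pics/w5.png

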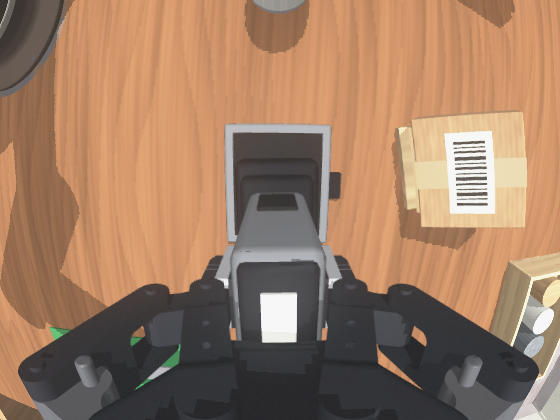

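Run:
```python
from h import *
T=np.load('T5.npy');q=onplane('wrist',[[225,125],[330,125],[329,185],[228,240]],.012,T);print(q.round(4))
e=q[1]-q[0];e/=np.linalg.norm(e);d=np.array([e[1],-e[0],0]);d*=np.sign(-d[1]);c=(q[0]+q[1])/2+d*.07;print(np.linalg.norm(q[1]-q[0]),c, q[2]-e*.06)
T=tcp();print(go([c[0],c[1],.14],T=T),T[2,3])
```

```text
[[ 0.356  -0.177   0.012 ]
 [ 0.4726 -0.1707  0.012 ]
 [ 0.4768 -0.239   0.012 ]
 [ 0.3622 -0.3122  0.012 ]]
0.11681926109656124 [ 0.41806239 -0.24375695  0.012     ] [ 0.41693274 -0.24219048  0.012     ]
('shift', array([-0.0064, -0.0005,  0.1136]), 'rot', array([0., 0., 0.])) 0.2536212278008983
```

Call:
carry_out:
  targets:
    - [1,[-0.002,0,0.01],[0,0,0]]
    - [1,[-0.003,0,0.03],[0,0,0]]
    - [1,[-0.003,0,0.055],[0,0,0]]
    - [1,[-0.003,0,0.08],[0,0,0]]
    - [1,[-0.003,0,0.1],[0,0,0]]
    - [1,[-0.003,0,0.108],[0,0,0]]
    - [1,[-0.003,0,0.111],[0,0,0]]
    - [1,[-0.003,0,0.111],[0,0,0]]
    - [1,[-0.003,0,0.111],[0,0,0]]
    - [1,[-0.003,0,0.111],[0,0,0]]

```text
clock: 10.9
position: [0.4185, -0.2414, 0.1433]
orientation: [[-0.053, 0.999, 0.003], [0.999, 0.053, -0.002], [-0.002, 0.002, -1.0]]
wrist_force: [0.6, 0.1, -2.1]
width: 0.393
finger_force: 61.1
```

Run:
```python
from h import *
T=tcp();print(T.round(4),get_state()['wrist_force']);print(go([.4178,-.243,.131],frame(T[:3,0],[0,0,-1]),T))
```

```text
[[-0.0529  0.9986  0.0025  0.4185]
 [ 0.9986  0.0529 -0.0017 -0.2414]
 [-0.0018  0.0024 -1.      0.1433]
 [ 0.      0.      0.      1.    ]] [ 0.63762641  0.06875571 -2.0832418 ]
('shift', array([-0.0016, -0.0008,  0.0123]), 'rot', array([0.0024, 0.0018, 0.    ]))
```

Call:
carry_out:
  targets:
    - [1,[-0.001,0,0.003],[0.002,0.002,0]]
    - [1,[-0.001,0,0.006],[0.002,0.002,0]]
    - [1,[-0.001,0,0.008],[0.002,0.002,0]]
    - [1,[-0.001,0,0.0095],[0.002,0.002,0]]
    - [1,[-0.001,0,0.0105],[0.002,0.002,0]]
    - [1,[-0.001,0,0.011],[0.002,0.002,0]]
    - [1,[-0.001,0,0.011],[0.002,0.002,0]]
    - [1,[-0.001,0,0.011],[0.002,0.002,0]]
    - [1,[-0.001,0,0.011],[0.002,0.002,0]]
    - [1,[-0.001,0,0.011],[0.002,0.002,0]]

```text
clock: 11.73
position: [0.4175, -0.2419, 0.1311]
orientation: [[-0.053, 0.999, -0.002], [0.999, 0.053, 0.001], [0.001, -0.002, -1.0]]
wrist_force: [-2.4, 0.9, 3.8]
width: 0.391
finger_force: 61.8
```

Call:
carry_out:
  targets:
    - [0.55,[0,0,0],[0,0,0]]
    - [0.5,[0,0,0],[0,0,0]]
    - [0.4,[0,0,0],[0,0,0]]
    - [0.3,[0,0,0],[0,0,0]]
    - [0.15,[0,0,0],[0,0,0]]
    - [0,[0,0,0],[0,0,0]]
    - [0,[0,0,0],[0,0,0]]
    - [0,[0,0,0],[0,0,0]]
    - [0,[0,0,0],[0,0,0]]
    - [0,[0,0,0],[0,0,0]]

```text
clock: 12.57
position: [0.4177, -0.242, 0.1308]
orientation: [[-0.053, 0.999, -0.002], [0.999, 0.053, 0.001], [0.002, -0.002, -1.0]]
wrist_force: [-0.1, 0.5, 0.2]
width: 0.999
finger_force: 0.0
```

Call:
carry_out:
  targets:
    - [0,[0,0,-0.008],[0,0,0]]
    - [0,[0,0,-0.025],[0,0,0]]
    - [0,[0,0,-0.05],[0,0,0]]
    - [0,[0,0,-0.075],[0,0,0]]
    - [0,[0,0,-0.1],[0,0,0]]
    - [0,[0,0,-0.115],[0,0,0]]
    - [0,[0,0,-0.12],[0,0,0]]
    - [0,[0,0,-0.12],[0,0,0]]
    - [0,[0,0,-0.12],[0,0,0]]

```text
clock: 13.32
position: [0.4178, -0.2421, 0.2504]
orientation: [[-0.053, 0.999, -0.002], [0.999, 0.053, 0.002], [0.002, -0.002, -1.0]]
wrist_force: [0.4, 0.6, -0.2]
width: 0.996
finger_force: 0.0
```

Run:
```python
from h import *
T=tcp();np.save('T6.npy',T);print(T[:3,3]);cv2.imwrite('pics/w6.png',snapshot('wrist')[:,:,::-1])
```

```text
[ 0.41779267 -0.24213458  0.25041446]
```

View pics/w6.png

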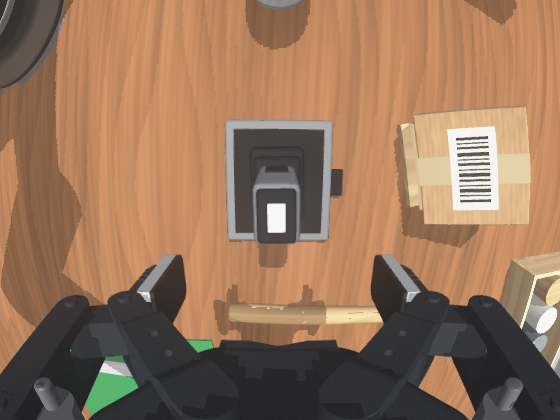

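The reader stands upright in the middle of the plate: its hood spans columns 251–304 and the plate spans 227–331. The gripper is open and clear.

```bash
python3 -c "from cell import *; print(job_done())"
```

```text
the job is handed in; nothing more can be done
None
```

I held the reader on the longer carton's label for over 2 s, then stood it upright in the middle of the charging plate nearest the base, let go and handed the job in at about 13 s on the robot's clock; no verdict came back.

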